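Shut the round light port of a glue-curing lamp

ROBOT

A 6-joint arm with a two-finger parallel gripper is mounted at the origin on the work surface. World frame = base frame: x ahead of the robot, y to its left, z up, the work surface at z = 0. Lengths are in m, angles in rad, forces in N, time in s.
With the tool pointing down it reaches from about 0.275 to 0.875 m from the base axis. Payload 12.5 kg.
Tool frame: the origin (TCP) lies on the centre line of the jaws, within the pads' length; the fingertips stand 22 mm ahead of it and the grasp point (between the pads) lies 3 mm ahead of it; z points along the fingers, y is the direction in which the jaws open and shut (so a half turn about z gives the same grasp; the last joint's range is limited). The gripper opens to 85 mm and grips with 20 to 120 N. Pads are 22 mm wide; open, the fingers measure 114 mm over their backs; the gripper's body (76 mm by 85 mm) begins 54 mm behind the grasp point. The pads swing forward as they close: fully open they stand 13 mm farther back than shut.
Start: joints at [1.26, 0.351, 1.652, -0, 1.139, -0.085], TCP at [0.123, 0.536, 0.253] pointing down, gripper open.
Joint ranges: [-2.75, 2.75], [-0.79, 2.1], [0.01, 2.65], [-1.57, 4.71], [0.07, 3.14], [-2.87, 2.87]. Speed limits (rad/s): [2.22, 2.22, 2.79, 3.14, 3.14, 3.14].

INTERFACE

Orientations are given as a rotation vector (axis times angle).
In Python, from workcell import robot gives the robot as it stands.
- The arm moves only by the tool servo_tool, never from a script. Its argument "increments" is a list of rows, each a list of 3 entries, a list of its own where there are three numbers: the opening, from -1 (shut) to 1 (fully open), then the shift along the tool's x, y, z in units of 30 mm (1.0 is 30 mm), then the turn, a rotation vector about the tool's x, y, z in units of 10 degrees (1.0 is 10 degrees). A call has 1 to 12 rows; each row shifts and turns the pose as measured when the row begins, along the tool's axes as they then stand; what a row does not reach is not made up. A row lasts 1/8 s, in which the tool goes at most 62.5 mm and 10.7 degrees, less where a joint would pass 70% of its speed; a pose out of reach is approached as far as the arm can. A call is refused whole if a number of a shift passes 1 or a number of a turn 1, either way. A call with a gripper value outside its range is refused whole. The fingers move at their own pace and stop on an object; the grip force is fixed at half the most. Time passes only in rows, so rows that do not move let the fingers close. It gives the time, the measured TCP pose, the force and the opening at its end, in the units of the state.
- robot.sense(): the state, without advancing time (a new reading comes with each control period).
- robot.grab_frame(name): name is "scene" or "side" or "wrist"; returns the picture (400x640x3 uint8, red, green, blue); there is no depth.
- robot.get_calibration(name): a dict with "mtx" (3x3 intrinsics, pixels), "R" (3x3) and "t" (3): a world point X has camera coordinates R X + t. Camera axes: x right, y down, z forward; pixel columns grow to the right and rows downward; lengths in m; the calibration is good to about 2 mm. The wrist camera is an equidistant fisheye: a pixel r from the principal point sees the ray r / f radians off the axis. A picture is of the moment at which its call begins: read the wrist's pose just before it. get_calibration takes no time and is no camera call; for the wrist camera it gives the pose at the moment of the call.
- robot.hand_in(): hands the job in, once; it reports no verdict.
The state is a dict: "time_s": time; "joint_positions": joint angles; "joint_vel": joint speeds; "tau": joint torques, N m; "tool_pos": TCP position; "eef_rot": TCP orientation; "contact_force": force on the tool from outside, world axes, zero at the start; "ft_torque": the same for the moment, N m; "finger_gap": opening from 0.0 (shut) to 1.0 (fully open).
Only numpy, scipy, OpenCV 4.12 (cv2) and the standard library are available. Lean on these libraries where they do the work, as an engineer would, in place of code of your own. Each camera call takes 0.05 s, during which the arm holds its last target.

TASK

Two glue-curing lamps stand on the phone-repair mat, both with their light port open: one port is round, the other square. Shut the round port: slide that lamp's shutter plate along by its upright tab, one stop only, until it clicks into the middle one of its three stops with the blank middle of the plate over the port. Leave the square-port lamp's shutter at the stop where it is.

Things in the scene. Friction and masses are not known exactly. Their poses are not given: they have to be found in the camera images.
- round_tab (a point): Centre of the upright steel tab on the round-port lamp's shutter plate: 30 mm (x) by 14 mm (y) by 35 mm tall (17.5 mm above and below this point). Pinch it from above, fingers closing along y. The plate it stands on is flat, 54 mm wide, between side rails about 4 mm higher (inner faces 58 mm apart). Axes are the lamp's, z up; the plate slides along +y from its first stop to the others.
- round_shutter (a joint): Travel (m) of the round-port lamp's plate along its tab's +y. Three sprung stops: 0 = open hole over the port (start), 0.04 = blank middle over the port (shut), 0.08 = amber glass over the port, end of travel. Let go within 15 mm of a stop, it is drawn in and stays; leaving a stop takes about 5 N along the slide.
- round_port (a point): Centre of the round port (36 mm across, yellow lens) in the middle of the lamp's top; lamp axes. The lamp is a fixed white box 100 x 260 mm (long along y), its top 55 mm above its foot. At the first stop the tab stands 115 mm from here on the -y side, at the middle stop 75 mm; the tab's top is 40 mm above this point.
- square_shutter (a joint): Travel (m) of the other lamp's shutter plate: the lamp is alike in all but its square 32 mm port and square openings. It starts at 0, open, and is to stay at that stop.

How it is judged:
At the end, for the whole second after the job is handed in: The round-port lamp's plate rests within 10 mm of its middle stop (40 mm of travel) and does not move; the square-port lamp's plate is within 10 mm of its first stop (value of joint round_shutter between 0.03 and 0.05 m and velocity of joint round_shutter between -0.01 and 0.01 m/s and value of joint square_shutter below 0.01 m); the robot touches nothing.
It fails at once if the square-port lamp's shutter is slid more than 15 mm off its first stop (value of joint square_shutter above 0.015 m).
It also fails if it takes over 29 s, if anything falls off the work surface, if the arm or the gripper's body presses on something with over 40 N, if the wrist force passes 120 N, or if a joint passes its speed limit or range.

## Working session

There is one attempt and no reset: what is moved stays moved. The work goes in short steps, Python scripts to look and compute and a tool call to move; the robot and the scene stay as the last step left them, time stands still between calls to the robot, and variables do not carry over. Pictures are saved under pics/ and viewed, and the job is handed in when it is done.

Besides the shell and the picture viewer there is one more tool, called after ">>>" as name(argument=value, ...), one argument or row to a line, values as JSON. servo_tool: Moves the arm, as the interface text tells. Its arguments: {"type":"object","properties":{"increments":{"type":"array","items":{"type":"array"}}},"required":["increments"]}

```bash
ls; mkdir -p pics; python3 - <<'E'
from workcell import robot
import cv2
for n in ["scene","side","wrist"]:
    c=robot.get_calibration(n); print(n,c)
    cv2.imwrite(f"pics/{n}0.png",robot.grab_frame(n)[:,:,::-1])
print(robot.sense())
E
```

```text
pics
scene {'mtx': array([[520.36816554,   0.        , 319.3212989 ],
       [  0.        , 520.36816554, 199.02577732],
       [  0.        ,   0.        ,   1.        ]]), 'R': array([[ 0.6375898 ,  0.7703069 ,  0.01032176],
       [ 0.47159716, -0.37968057, -0.79588867],
       [-0.60915956,  0.51231821, -0.60535501]]), 't': array([-0.29312719, -0.17504019,  1.62171193])}
side {'mtx': array([[456.53027336,   0.        , 317.16322917],
       [  0.        , 456.53027336, 199.41961059],
       [  0.        ,   0.        ,   1.        ]]), 'R': array([[ 0.89563983, -0.44464823, -0.01082788],
       [-0.26639974, -0.51678727, -0.81361053],
       [ 0.35617477,  0.73158655, -0.58130944]]), 't': array([-0.4964085 ,  0.19325144,  0.86358381])}
wrist {'mtx': array([[309.70691629,   0.        , 317.66754941],
       [  0.        , 309.70691629, 196.14931131],
       [  0.        ,   0.        ,   1.        ]]), 'R': array([[ 2.24183530e-01,  9.74546460e-01, -9.70604981e-04],
       [ 9.21490982e-01, -2.11654364e-01,  3.25663631e-01],
       [ 3.17168906e-01, -7.39028263e-02, -9.45485197e-01]]), 't': array([-0.54807449, -0.04343487,  0.38066025])}
{'time_s': 0.15, 'joint_positions': array([ 1.26039168e+00,  3.51109184e-01,  1.65226269e+00, -1.56640375e-05,
        1.13910883e+00, -8.45826998e-02]), 'joint_vel': array([ 1.38592044e-03, -1.52988095e-03, -1.48362454e-03, -1.15680871e-05,
       -4.01017636e-04, -6.00950164e-04]), 'tau': array([ 2.92860477e-04, -5.06258011e+01, -2.91503030e+01, -8.43941484e-05,
        3.40288374e-03, -9.17461819e-06]), 'tool_pos': array([0.12304711, 0.53582084, 0.25288936]), 'eef_rot': array([-3.53938711e-01, -3.12142960e+00,  1.37214549e-03]), 'contact_force': array([-0.06303668,  0.01205185, -0.05582699]), 'ft_torque': array([-0.02180264,  0.04071422,  0.0072034 ]), 'finger_gap': 0.9974268678440559}
```

View pics/scene0.png

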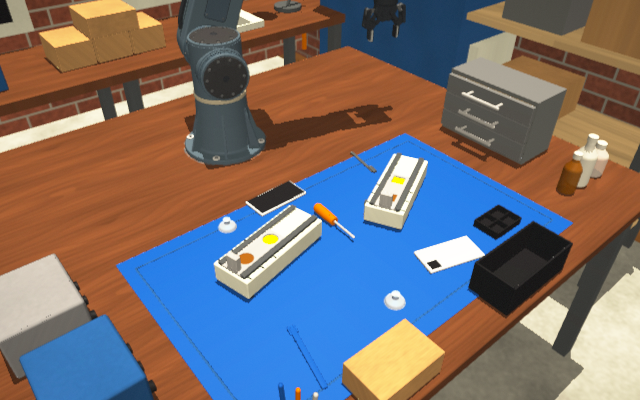

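View pics/side0.png

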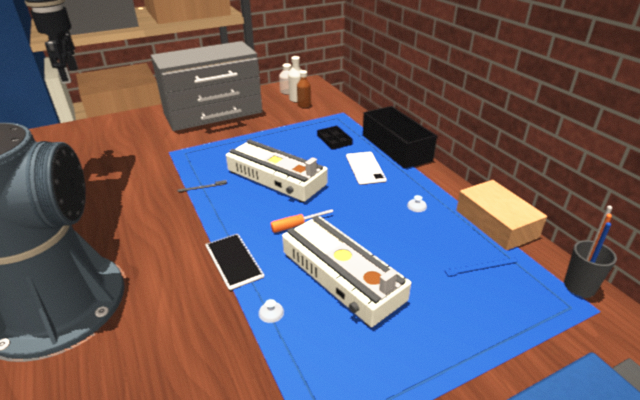

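View pics/wrist0.png

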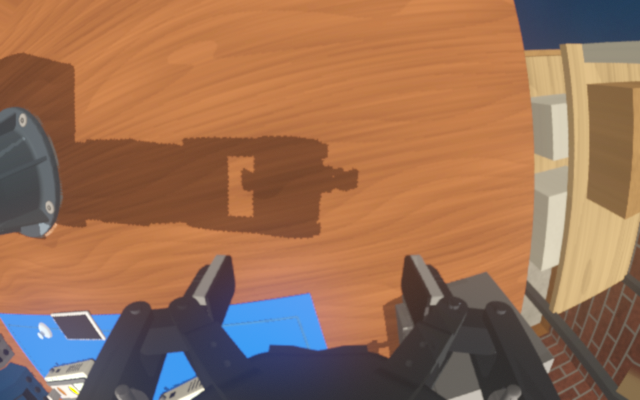

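The scene and side views both show two lamps. In the scene view their yellow ports are at about (271,239) and (398,181). I'll zoom in to tell round from square.

```bash
python3 - <<'E'
import cv2,numpy as np
a=cv2.imread("pics/scene0.png");b=cv2.imread("pics/side0.png")
def z(i,x,y,w,h): return cv2.resize(i[y:y+h,x:x+w],(400,300),interpolation=cv2.INTER_CUBIC)
o=np.vstack([np.hstack([z(a,208,200,120,90),z(a,340,145,120,90)]),np.hstack([z(b,276,215,140,105),z(b,215,130,120,90)])])
cv2.imwrite("pics/zoom0.png",o)
E
```

```text
(no output)
```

View pics/zoom0.png

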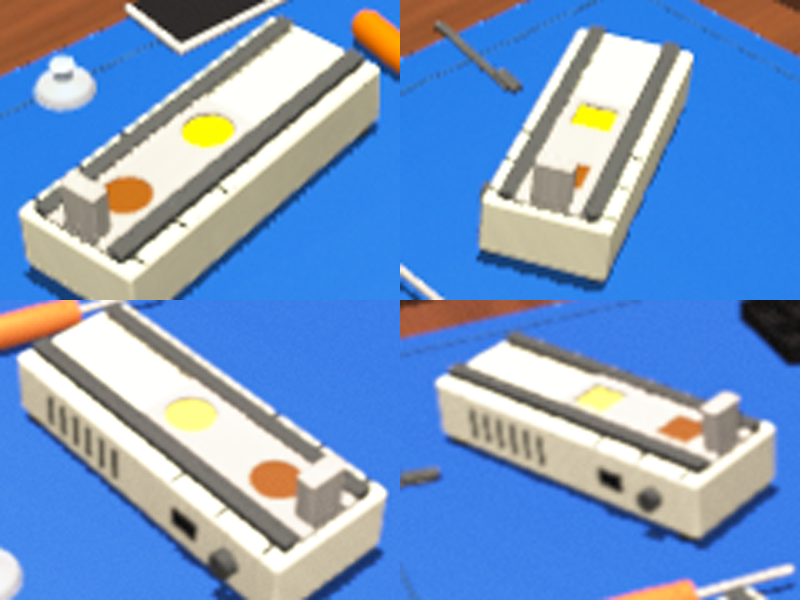

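The round port is on the lamp nearer the scene camera: scene (271,239), side (343,255). Its tab is at about scene (234,261) and side (388,282). Next I'll triangulate the port, the amber disc and the tab.

```bash
cat > h.py <<'E'
import numpy as np,cv2
from workcell import robot
C={n:robot.get_calibration(n) for n in("scene","side")}
def ray(n,p):
    c=C[n];d=c["R"].T@np.linalg.solve(c["mtx"],[p[0],p[1],1]);return -c["R"].T@c["t"],d/np.linalg.norm(d)
def plane(n,p,z):
    o,d=ray(n,p);return o+d*(z-o[2])/d[2]
def tri(pa,pb):
    A=[];b=[]
    M=np.zeros((3,3));v=np.zeros(3);L=[]
    for n,p in(("scene",pa),("side",pb)):
        o,d=ray(n,p);P=np.eye(3)-np.outer(d,d);M+=P;v+=P@o;L.append((o,P))
    X=np.linalg.solve(M,v);return X,[round(1000*np.linalg.norm(P@(X-o)),1) for o,P in L]
def proj(n,X):
    c=C[n];q=c["mtx"]@(c["R"]@X+c["t"]);return q[:2]/q[2]
def blobs(img,lo,hi,mn=20):
    m=cv2.inRange(cv2.cvtColor(img,cv2.COLOR_BGR2HSV),lo,hi)
    k,l,s,c=cv2.connectedComponentsWithStats(m)
    return [(s[i].tolist(),c[i].round(1).tolist()) for i in range(1,k) if s[i][4]>=mn]
E
python3 - <<'E'
from h import *
a=cv2.imread("pics/scene0.png");b=cv2.imread("pics/side0.png")
for n,i in(("scene",a),("side",b)):
    print(n,"yel",blobs(i,(25,100,180),(35,255,255)))
    print(n,"amb",[x for x in blobs(i,(5,150,100),(17,255,230),30) if 200<x[1][0]<420 and 140<x[1][1]<300])
E
```

```text
scene yel [([391, 176, 14, 9, 74], [397.8, 179.9]), ([263, 234, 15, 10, 118], [270.0, 238.8])]
scene amb [([0, 47, 640, 353, 63846], [258.2, 194.9]), ([314, 208, 23, 17, 64], [325.1, 217.1]), ([240, 253, 14, 11, 111], [245.9, 258.1])]
side yel [([269, 156, 12, 6, 47], [274.6, 158.7]), ([334, 250, 17, 10, 136], [342.3, 254.4])]
side amb [([294, 166, 11, 6, 47], [299.3, 168.4]), ([272, 221, 32, 11, 76], [286.4, 226.8]), ([364, 272, 16, 12, 155], [371.8, 277.4])]
```

```bash
python3 - <<'E'
import cv2,numpy as np
a=cv2.imread("pics/scene0.png");b=cv2.imread("pics/side0.png")
def z(i,x,y): return cv2.resize(i[y:y+50,x:x+40],(400,500),interpolation=cv2.INTER_NEAREST)
cv2.imwrite("pics/zoom1.png",np.hstack([z(a,215,240),z(b,370,255)]))
E
```

```text
(no output)
```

View pics/zoom1.png

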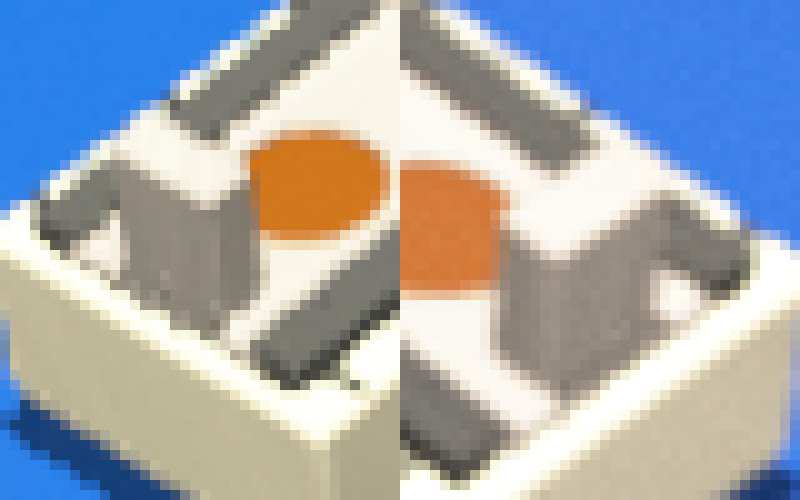

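```bash
python3 - <<'E'
from h import *
s=lambda x:np.array(x)
P,e=tri((270,238.8),(342.3,254.4));print("port",P.round(4),e)
A,e=tri((246.2,258.1),(371.3,277.4));print("amber",A.round(4),e,np.linalg.norm((P-A)[:2]))
T,e=tri((233,256.7),(388,274.7));print("tabtop",T.round(4),e,np.linalg.norm((P-T)[:2]))
for X in(A,T):
    d=(P-X)[:2];print("yaw of +y",np.degrees(np.arctan2(d[1],d[0])))
for n,p in(("scene",(270,238.8)),("side",(342.3,254.4))):print(plane(n,p,.055).round(4))
# bottom/front corners of lamp top: scene
u=(P-T)[:2];u/=np.linalg.norm(u);v=np.array([u[1],-u[0]]) # lamp x
print("u",u)
im=[cv2.imread("pics/scene0.png"),cv2.imread("pics/side0.png")]
for n,i in zip(("scene","side"),im):
    def pt(x,y,z):return tuple((proj(n,np.r_[P[:2]+v*x+u*y,z])*1).round().astype(int))
    i=cv2.resize(i,None,fx=4,fy=4,interpolation=cv2.INTER_CUBIC)
    def pt(x,y,z):return tuple(int(k) for k in (proj(n,np.r_[P[:2]+v*x+u*y,z])*4+1.5).round())
    for q,z,c in(([(-.05,-.13),(.05,-.13),(.05,.13),(-.05,.13)],.055,(0,0,255)),([(-.015,-.122),(.015,-.122),(.015,-.108),(-.015,-.108)],.095,(255,0,255))):
        cv2.polylines(i,[np.array([pt(*k,z) for k in q])],True,c,1)
    c=pt(0,-.06,.06);i=i[max(c[1]-250,0):c[1]+250,c[0]-200:c[0]+200];cv2.imwrite(f"pics/ov_{n}.png",i)
cv2.imwrite("pics/ov.png",np.hstack([cv2.imread("pics/ov_scene.png"),cv2.imread("pics/ov_side.png")]))
E
```

```text
port [ 0.5137 -0.1903  0.0619] [np.float64(0.6), np.float64(0.6)]
amber [ 0.5314 -0.266   0.0605] [np.float64(0.8), np.float64(0.8)] 0.07767918444508874
tabtop [ 0.541  -0.3014  0.0937] [np.float64(0.2), np.float64(0.2)] 0.11438464610410837
yaw of +y 103.17765836976969
yaw of +y 103.78233658558027
[ 0.5067 -0.1854  0.055 ]
[ 0.5174 -0.1846  0.055 ]
u [-0.23823406  0.97120777]
```

View pics/ov.png

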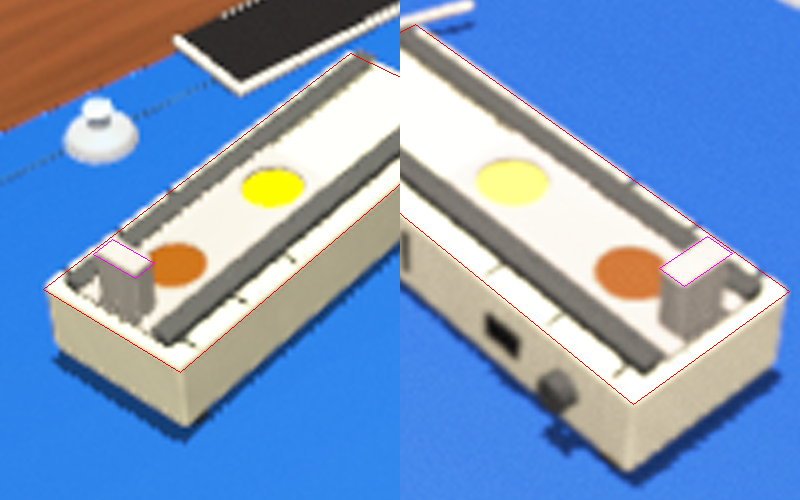

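The triangulated values fit the sizes given:

| Check | Measured | Expected |
|---|---|---|
| Tab to port | 114 mm | 115 mm |
| Amber to port | 78 mm | 80 mm |
| Tab top height | about 94 mm | about 95 mm |

The lamp's +y yaw comes out at about 103.5°. The overlay of the lamp top and tab lines up in both views.

```bash
cat > go.py <<'E'
from h import *
from scipy.spatial.transform import Rotation as R
import sys
def rep(x,y,z,yaw=103.5):
    s=robot.sense();Rt=R.from_rotvec(s["eef_rot"]).as_matrix();y_=np.radians(yaw)
    best=None
    for sg in(1,-1):
        Y=sg*np.array([np.cos(y_),np.sin(y_),0]);Z=np.array([0,0,-1.]);G=np.c_[np.cross(Y,Z),Y,Z]
        r=R.from_matrix(Rt.T@G).as_rotvec(degrees=True)/10
        if best is None or np.linalg.norm(r)<np.linalg.norm(best):best=r
    d=Rt.T@(np.array([x,y,z])-s["tool_pos"])/.03
    print("t",s["time_s"],"pos",s["tool_pos"].round(4),"shift units",d.round(2),"turn units",best.round(2),"gap",round(s["finger_gap"],3),"F",s["contact_force"].round(1),"q6",s["joint_positions"].round(2))
    print("tool axes\n",Rt.round(3))
if __name__=="__main__":rep(*map(float,sys.argv[1:]))
E
python3 go.py .541 -.3015 .2
```

```text
t 0.15 pos [0.123  0.5358 0.2529] shift units [-19.83 -24.08   1.78] turn units [-0.   -0.   -2.64] gap 0.997 F [-0.1  0.  -0.1] q6 [ 1.26  0.35  1.65 -0.    1.14 -0.08]
tool axes
 [[-0.975  0.224 -0.   ]
 [ 0.224  0.975 -0.001]
 [ 0.    -0.001 -1.   ]]
```

>>> servo_tool(
  increments=[
    [1,[-0.8,-1,0],[0,0,0]],
    [1,[-0.8,-1,0],[0,0,0]],
    [1,[-0.8,-1,0],[0,0,0]],
    [1,[-0.8,-1,0],[0,0,0]],
    [1,[-0.8,-1,0],[0,0,0]],
    [1,[-0.8,-1,0],[0,0,0]],
    [1,[-0.8,-1,0],[0,0,0]],
    [1,[-0.8,-1,0],[0,0,0]],
    [1,[-0.8,-1,0],[0,0,0]],
    [1,[-0.8,-1,0],[0,0,0]],
    [1,[-0.8,-1,0],[0,0,0]],
    [1,[-0.8,-1,0],[0,0,0]],
  ],
)

```text
time_s: 1.65
tool_pos: [0.3273, 0.1085, 0.2523]
eef_rot: [0.346, 3.122, -0.003]
contact_force: [1.3, 0.6, 0.1]
finger_gap: 1.001
```

```bash
python3 go.py .541 -.3015 .2
```

```text
t 1.65 pos [0.3273 0.1085 0.2523] shift units [ -9.95 -11.77   1.77] turn units [-0.01  0.   -2.62] gap 1.001 F [1.3 0.6 0.1] q6 [ 0.19 -0.04  2.12 -0.    1.06 -1.16]
tool axes
 [[-0.976  0.219  0.   ]
 [ 0.219  0.976 -0.002]
 [-0.001 -0.002 -1.   ]]
```

>>> servo_tool(
  increments=[
    [1,[-0.85,-1,0],[0,0,0]],
    [1,[-0.85,-1,0],[0,0,0]],
    [1,[-0.85,-1,0],[0,0,0]],
    [1,[-0.85,-1,0],[0,0,0]],
    [1,[-0.85,-1,0],[0,0,0]],
    [1,[-0.85,-1,0],[0,0,0]],
    [1,[-0.85,-1,0],[0,0,0]],
    [1,[-0.85,-1,0],[0,0,0]],
    [1,[-0.85,-1,0],[0,0,-0.5]],
    [1,[-0.7,-0.7,0],[0,0,-0.7]],
    [1,[0,0,0],[0,0,-0.7]],
    [1,[0,0,0],[0,0,-0.6]],
  ],
)

```text
time_s: 3.15
tool_pos: [0.5139, -0.244, 0.2508]
eef_rot: [0.351, -3.12, 0.0]
contact_force: [0.2, -0.0, -1.3]
finger_gap: 1.001
```

```bash
python3 go.py .541 -.3015 .2; python3 - <<'E'
from h import *
for n in["scene","side"]: cv2.imwrite(f"pics/{n}1.png",robot.grab_frame(n)[:,:,::-1])
E
```

```text
t 3.15 pos [ 0.5139 -0.244   0.2508] shift units [-0.46 -2.07  1.69] turn units [ 0.   -0.01 -0.07] gap 1.001 F [ 0.2 -0.  -1.3] q6 [-0.52  0.39  1.6  -0.    1.15 -2.32]
tool axes
 [[-0.975 -0.222 -0.002]
 [-0.222  0.975 -0.   ]
 [ 0.002  0.    -1.   ]]
```

View pics/side1.png

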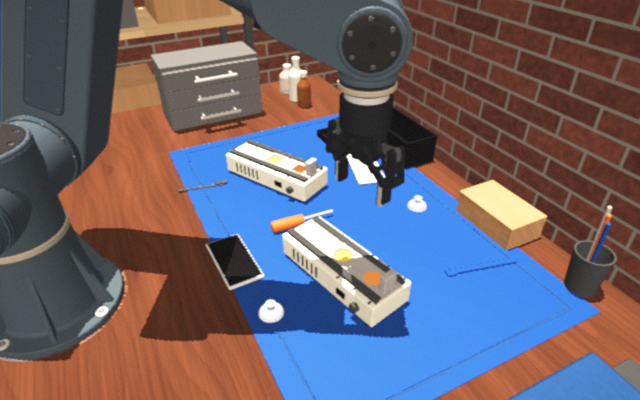

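>>> servo_tool(
  increments=[
    [1,[-0.2,-0.8,0.8],[0,0,-0.1]],
    [1,[-0.2,-0.8,0.9],[0,0,0]],
    [1,[-0.1,-0.5,0.8],[0,0,0]],
    [1,[0,0,0],[0,0,0]],
  ],
)

```text
time_s: 3.75
tool_pos: [0.5436, -0.3027, 0.1743]
eef_rot: [0.359, -3.12, 0.001]
contact_force: [-1.1, 0.2, -0.1]
finger_gap: 1.0
```

```bash
python3 - <<'E'
from h import *
import go
c=robot.get_calibration("wrist")
w=robot.grab_frame("wrist");cv2.imwrite("pics/wrist2.png",w[:,:,::-1])
go.rep(.541,-.3015,.092)
E
```

```text
t 3.8 pos [ 0.5439 -0.3025  0.1756] shift units [0.09 0.06 2.79] turn units [-0.01  0.   -0.03] gap 1.001 F [-0.2 -0.1  0.7] q6 [-0.58  0.56  1.53 -0.    1.05 -2.38]
tool axes
 [[-0.974 -0.228  0.   ]
 [-0.228  0.974 -0.001]
 [-0.    -0.001 -1.   ]]
```

View pics/wrist2.png

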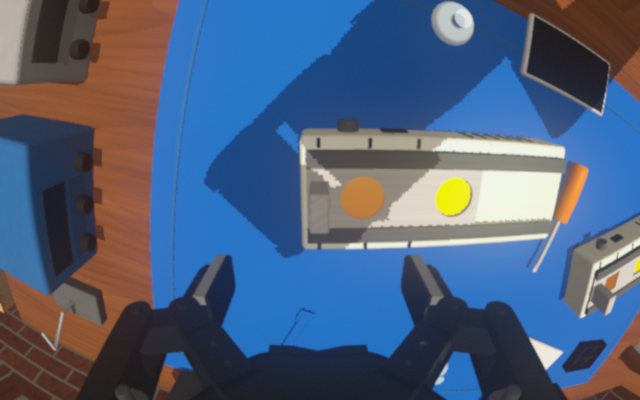

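The wrist view shows the tab at (319,207), centred between the jaws and square to the lamp. I'll descend and close.

>>> servo_tool(
  increments=[
    [1,[0.1,0.05,0.9],[0,0,0]],
    [1,[0,0,0.9],[0,0,0]],
    [1,[0,0,0.8],[0,0,0]],
    [1,[0,0,0.1],[0,0,0]],
    [1,[0,0,0],[0,0,0]],
  ],
)

```text
time_s: 4.42
tool_pos: [0.5429, -0.3005, 0.1008]
eef_rot: [-0.354, 3.114, -0.011]
contact_force: [0.4, 0.3, 1.1]
finger_gap: 0.998
```

```bash
python3 go.py .541 -.3015 .092
```

```text
t 4.425 pos [ 0.5429 -0.3005  0.1008] shift units [ 0.07 -0.01  0.29] turn units [-0.05  0.04 -0.05] gap 0.998 F [0.4 0.3 1.1] q6 [-0.58  0.65  1.58 -0.    0.9  -2.38]
tool axes
 [[-0.974 -0.225  0.008]
 [-0.225  0.974 -0.006]
 [-0.007 -0.008 -1.   ]]
```

>>> servo_tool(
  increments=[
    [1,[0.05,0,0.25],[0,0,0]],
    [1,[0,0,0.05],[-0.05,0.05,0]],
    [-1,[0,0,0],[0,0,0]],
    [-1,[0,0,0],[0,0,0]],
    [-1,[0,0,0],[0,0,0]],
    [-1,[0,0,0],[0,0,0]],
    [-1,[0,0,0],[0,0,0]],
    [-1,[0,0,0],[0,0,0]],
  ],
)

```text
time_s: 5.42
tool_pos: [0.5425, -0.3019, 0.0943]
eef_rot: [-0.356, 3.121, -0.004]
contact_force: [-0.7, -1.5, 0.4]
finger_gap: 0.154
```

```bash
python3 - <<'E'
from h import *
import go
cv2.imwrite("pics/wrist3.png",robot.grab_frame("wrist")[:,:,::-1])
go.rep(.541,-.3015,.092)
E
```

```text
t 5.475 pos [ 0.5426 -0.3019  0.0943] shift units [0.05 0.02 0.08] turn units [-0.01  0.   -0.05] gap 0.151 F [-0.2 -2.4  0.1] q6 [-0.58  0.67  1.58 -0.    0.9  -2.38]
tool axes
 [[-0.974 -0.225  0.001]
 [-0.225  0.974 -0.002]
 [-0.    -0.002 -1.   ]]
```

View pics/wrist3.png

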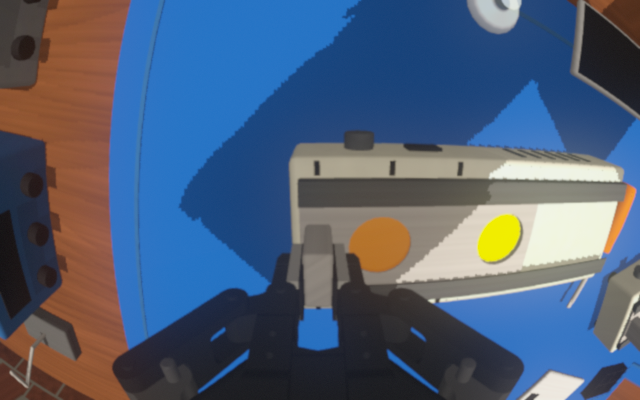

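The jaws hold the tab: the gap is 0.15, about 13 mm, against a 14 mm tab. Now I'll slide along tool +y.

>>> servo_tool(
  increments=[
    [-1,[0,0.4,0],[0,0,0]],
    [-1,[0,0.4,0],[0,0,0]],
    [-1,[0,0.3,0],[0,0,0]],
  ],
)

```text
time_s: 5.85
tool_pos: [0.5353, -0.2722, 0.0943]
eef_rot: [-0.355, 3.119, -0.012]
contact_force: [-0.8, -0.6, 2.8]
finger_gap: 0.153
```

```bash
python3 go.py .5332 -.263 .0943
```

```text
t 5.85 pos [ 0.5353 -0.2722  0.0943] shift units [ 0.    0.31 -0.  ] turn units [-0.05  0.01 -0.05] gap 0.153 F [-0.8 -0.6  2.8] q6 [-0.55  0.64  1.64 -0.01  0.86 -2.34]
tool axes
 [[-0.974 -0.225  0.003]
 [-0.225  0.974 -0.008]
 [-0.002 -0.008 -1.   ]]
```

>>> servo_tool(
  increments=[
    [-1,[0,0.25,0],[0,0,0]],
    [-1,[0,0,0],[0,0,0]],
  ],
)

```text
time_s: 6.1
tool_pos: [0.5333, -0.2635, 0.0943]
eef_rot: [-0.356, 3.12, -0.011]
contact_force: [-0.1, 0.2, 1.5]
finger_gap: 0.148
```

```bash
python3 - <<'E'
from h import *
import go
cv2.imwrite("pics/wrist4.png",robot.grab_frame("wrist")[:,:,::-1])
go.rep(.5332,-.263,.0943)
E
```

```text
t 6.15 pos [ 0.5333 -0.2637  0.0943] shift units [-0.    0.02 -0.  ] turn units [-0.04  0.   -0.05] gap 0.151 F [-1.4  1.1  2.9] q6 [-0.54  0.63  1.65 -0.01  0.86 -2.33]
tool axes
 [[-0.974 -0.225  0.002]
 [-0.225  0.974 -0.007]
 [-0.001 -0.007 -1.   ]]
```

View pics/wrist4.png

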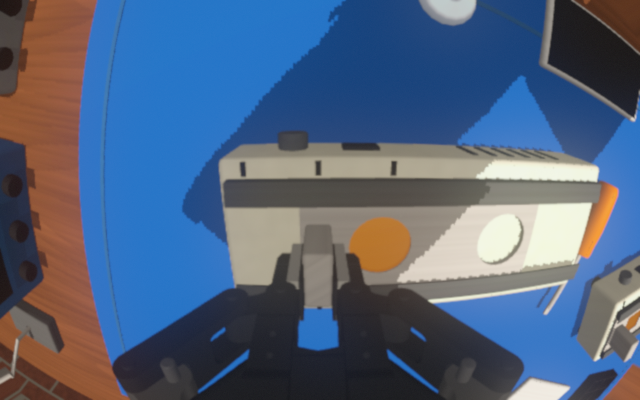

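The plate has travelled about 39 mm: the yellow lens is covered and the tab sits at the next mark along. I'll release, wait and rise straight up.

>>> servo_tool(
  increments=[
    [0.3,[0,0,0],[0,0,0]],
    [0.3,[0,0,0],[0,0,0]],
    [0.3,[0,0,0],[0,0,0]],
    [0.3,[0,0,0],[0,0,0]],
    [0.3,[0,0,-0.5],[0,0,0]],
    [0.3,[0,0,-0.9],[0,0,0]],
    [0.3,[0,0,-1],[0,0,0]],
    [0.3,[0,0,-1],[0,0,0]],
    [0.3,[0,0,-1],[0,0,0]],
    [0.3,[0,0,-1],[0,0,0]],
    [0.3,[0,0,0],[0,0,0]],
    [0.3,[0,0,0],[0,0,0]],
  ],
)

```text
time_s: 7.65
tool_pos: [0.533, -0.2632, 0.2681]
eef_rot: [-0.353, 3.115, -0.016]
contact_force: [-0.1, 0.7, -0.6]
finger_gap: 0.65
```

```bash
python3 - <<'E'
from h import *
import go
for n in["scene","side","wrist"]: cv2.imwrite(f"pics/{n}5.png",robot.grab_frame(n)[:,:,::-1])
b=cv2.imread("pics/side5.png");a=cv2.imread("pics/scene5.png")
w=cv2.imread("pics/wrist5.png")
def z(i,x,y,w,h): return cv2.resize(i[y:y+h,x:x+w],(400,300),interpolation=cv2.INTER_CUBIC)
cv2.imwrite("pics/z5.png",np.vstack([np.hstack([z(a,208,200,120,90),z(a,340,145,120,90)]),np.hstack([z(b,276,215,140,105),z(b,215,130,120,90)])]))
print(blobs(b,(5,150,100),(17,255,230),30)[-3:])
go.rep(.5332,-.263,.0943)
E
```

```text
[([349, 261, 15, 11, 111], [355.9, 265.5]), ([0, 269, 283, 131, 17697], [144.2, 360.8]), ([436, 280, 204, 120, 7374], [565.2, 349.4])]
t 7.8 pos [ 0.533  -0.2632  0.2675] shift units [0.02 0.06 5.77] turn units [-0.06  0.03 -0.06] gap 0.653 F [ 0.1  0.2 -1.3] q6 [-0.54  0.41  1.52 -0.    1.19 -2.33]
tool axes
 [[-0.975 -0.224  0.007]
 [-0.224  0.975 -0.009]
 [-0.005 -0.01  -1.   ]]
```

View pics/z5.png

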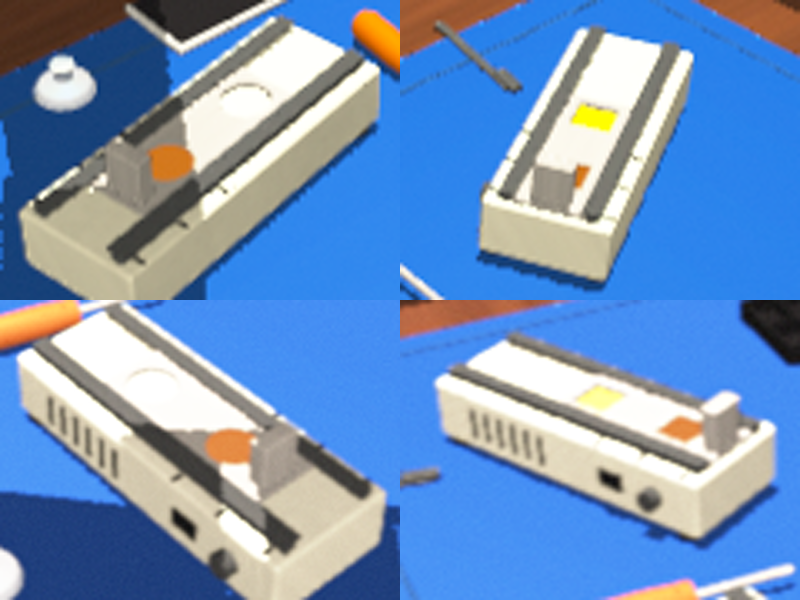

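View pics/wrist5.png

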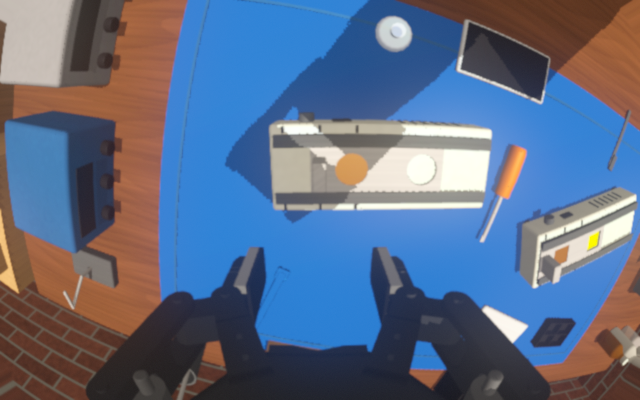

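The round port is now covered by the blank middle of the plate, and the square lamp looks unchanged. One numeric check on how far the amber disc moved before I hand in.

```bash
python3 - <<'E'
from h import *
a=cv2.imread("pics/scene5.png");b=cv2.imread("pics/side5.png")
f=lambda i:[x for x in blobs(i,(5,150,100),(17,255,230),30) if 225<x[1][0]<380 and 240<x[1][1]<290][0][1]
A,e=tri(f(a),f(b));A0=np.array([.5314,-.266,.0605]);print(A.round(4),np.linalg.norm(A-A0),e)
y=lambda i:blobs(i,(25,100,180),(35,255,255));print(y(a),y(b))
robot.hand_in()
E
```

```text
[ 0.5223 -0.2272  0.0605] 0.03987202510040366 [np.float64(0.5), np.float64(0.5)]
[([391, 176, 14, 9, 74], [397.8, 179.9])] []
the job is handed in; nothing more can be done
```

The round-port lamp is shut: I pinched its tab, slid the plate one stop along the lamp's +y, released it and rose clear, then handed in at about 7.8 s.

- **Round lamp:** the amber disc moved 39.9 mm by triangulation, against 40 mm to the middle stop. The blank middle of the plate covers the port in all three views.
- **Square lamp:** its yellow port is at the same pixels as at the start in the scene view, so its plate has not moved. The robot never went near it.
- **Contact:** the gripper is about 0.17 m above the point where it let go. The force readings are about 1 N, the same as in free motion.
- **One check that disagreed:** the final yellow mask found nothing in the side view, though the square port is plainly yellow and unmoved in the enlarged side image. I think the colour had washed out past the mask's threshold, but I did not follow that up.

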